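# Set the marking hood's gauge back and present a blank through its slot

### The job

The T-shaped setting gauge is still hanging in the slot of the grey marking hood: lift it out and put it back, fully home and upright, in its own wooden storage block, the one whose slot fits its blade in both width and thickness, and let go. Then take the aluminium blank out of the black feed stand, pass it upright down through the hood's slot until its foot is 45 mm below the hood's top (give or take 1 cm), and finish while still holding it there, still, without wedging it hard in the slot. Leave the other things on the bench where they are.

Things in the scene. Friction and masses are not known exactly. Their poses are not given: they have to be found in the camera images.
- gauge_center (a point): centre of the loose steel T-shaped setting gauge, 0.35 kg, 10 mm thick (its x), z up. Head 64 mm wide (its y), from 0 to 45 mm above this point; blade 40 mm wide, from 0 to 45 mm below it. At the start the blade hangs in the hood's slot, the shoulders (level with this point) resting on the hood's top. Grip the head across its thickness.
- block_own_slot (a point): centre of the slot mouth on top of the gauge's own block: fixed light wood, 70 (its x) by 80 (its y) by 60 mm high. Slot 12 mm (x) by 42 mm (y), 1 mm play each side of the blade, 50 mm deep, rim bevelled 3 mm at 45 degrees. Gauge home: shoulders on the block's top, its centre at this point, either way round. The three blocks swap places in their row.
- block_thick_slot (a point): slot mouth centre of a second wooden block of the same outside size, its slot empty but 24 mm by 42 mm: too loose, the wrong place for the gauge. Fixed.
- block_short_slot (a point): slot mouth centre of a third wooden block of the same outside size, slot 12 mm by 24 mm; a smaller T-shaped gauge stands in it. Fixed.
- hood_slot (a point): centre of the slot mouth in the hood's top, 120 mm above the bench. Hood: fixed grey hollow box 160 (its x) by 180 (its y) by 120 mm high, clear pane on its +x side, top 8 mm thick. Slot right through the top: 12 mm (x) by 42 mm (y), 1 mm play each side of the blank, rim bevelled 3 mm at 45 degrees; 100 mm free room under it. z up.
- blank_center (a point): centre of the loose blank: plain aluminium flat bar, upright, 10 mm thick (its x), 40 mm wide (its y), 110 mm high (its z, up): foot 55 mm below, top 55 mm above this point; 0.12 kg. At the start it stands in the feed stand with 80 mm showing. Grip it near the top across its thickness.
- blank_foot (a point): centre of the blank's lower end face, 55 mm below its centre.
- stand_slot (a point): centre of the slot mouth on top of the black plastic feed stand, 70 mm (its x) by 80 mm (its y) by 35 mm high, fixed; slot 14 by 44 mm, 30 mm deep, in which the blank stands loosely.
- short_gauge_center (a point): centre of the smaller T-shaped steel gauge (head 46 mm, blade 22 mm wide, 10 mm thick, 90 mm high) standing in the third block; leave it.
- mug: white mug, 80 mm across, 90 mm high, handle on its +y side, origin under its centre; leave it.
- jar: glass jar with steel cap, 60 mm across, 80 mm high, origin under its centre; leave it.
- screwdriver_grip (a point): handle of a screwdriver lying on the bench, black; leave it.
- brush_grip (a point): handle of a wooden brush lying on the bench; leave it.
- tape_center (a point): centre of a cardboard tape ring lying flat, 90 mm across, 20 mm high; leave it.
- offcut: brass offcut 50 x 30 x 20 mm, origin under its centre; leave it.

How it is judged:
On the way, in this order (a step that is already met when the one before it is completed fails the run):
1. the gauge stands fully home in its own block and is let go (z of gauge_center in the frame of block_own_slot between -0.004 and 0.004 m and x of gauge_center in the frame of block_own_slot between -0.005 and 0.005 m and y of gauge_center in the frame of block_own_slot between -0.005 and 0.005 m and angle between gauge_center's own z axis and vertical below 0.08 rad and contact force between the fingers and gauge below 0.1 N), for 0.2 s.
2. the blank, held, is lowered through the hood's slot (z of blank_foot in the frame of hood_slot between -0.057 and -0.033 m and x of blank_foot in the frame of hood_slot between -0.006 and 0.006 m and y of blank_foot in the frame of hood_slot between -0.006 and 0.006 m and angle between blank_center's own z axis and vertical below 0.08 rad and contact force between the fingers and blank above 1 N), for 0.2 s.
At the end, for the whole second after the job is handed in: Gauge let go in its own block, centre within 4 mm in height and 5 mm sideways of the slot mouth. Blank gripped (over 1 N) and still, foot 33 to 57 mm below the hood's top, within 6 mm of the slot's centre, pressing on the hood under 15 N. Both within 0.08 rad of upright (all of step 1 and all of step 2 and linear speed of each of blank, gauge below 0.01 m/s and contact force between blank and hood below 15 N); the arm keeps its last pose, push and grip.
It fails at once if the smaller gauge, mug, jar, screwdriver, brush, tape ring or offcut is moved by more than 20 mm (distance of any of short_gauge_center, mug, jar, screwdriver_grip, brush_grip, tape_center, offcut from where it was at the start of the episode above 0.02 m).
It also fails if it takes over 64 s, if anything falls off the work surface, if the arm or the gripper's body presses on something with over 40 N, if the wrist force passes 120 N, or if a joint passes its speed limit or range.

### The arm

A 6-joint arm with a two-finger parallel gripper is mounted at the origin on the work surface. World frame = base frame: x ahead of the robot, y to its left, z up, the work surface at z = 0. Lengths are in m, angles in rad, forces in N, time in s.
With the tool pointing down it reaches from about 0.275 to 0.825 m from the base axis. Payload 5.2 kg.
Tool frame: the origin (TCP) lies midway between the tips of the shut fingers; the grasp point (between the pads) lies 19 mm behind it (ctrl.hold_point_z is the distance from the TCP to the grasp point, in m); z points along the fingers, y is the direction in which the jaws open and shut (so a half turn about z gives the same grasp; the last joint's range is limited). The gripper opens to 93 mm and grips with 3 to 60 N. Pads are 15 mm wide; open, the fingers measure 128 mm over their backs; the gripper's body (75 mm by 188 mm) begins 65 mm behind the grasp point.
Start: joints at [-1.345, 0.259, 1.535, -0, 1.348, -0.203], TCP at [0.229, -0.5, 0.219] pointing down, gripper open.
Joint ranges: [-3.14, 3.14], [-0.91, 2.08], [0.19, 2.58], [-1.22, 4.36], [0.22, 2.71], [-3.12, 3.12]. Speed limits (rad/s): [2.57, 2.57, 3.14, 3.14, 3.14, 3.14].

### API

Orientations are given as a unit quaternion [x, y, z, w].
In Python, from station import ctrl gives the robot as it stands. The module is installed in compiled form; this text tells all that it offers.
- The arm moves only by the shell command python3 -m creep 'ROWS'. ROWS is JSON, a list of rows, each an object with "rotation": the turn, a rotation vector about the tool's x, y, z normalised to -1 to 1, where 1 is pi/2 rad, a list of three; "translation": the shift along the tool's x, y, z normalised to -1 to 1, where 1 is 500 mm, a list of three; "hand": the finger opening in mm, from 0 to 93. In form: [{"rotation": [rx, ry, rz], "translation": [tx, ty, tz], "hand": hand}, ...]. A call has 1 to 8 rows; each row shifts and turns the commanded pose from where the row before left it, along the tool's axes as they then stand; what a row does not reach is not made up. A row lasts 1/8 s, in which the tool goes at most 62.5 mm and 10.7 degrees, less where a joint would pass 70% of its speed; a pose out of reach is approached as far as the arm can. A call with a number of a shift or a turn outside -1 to 1 is refused whole. A call with a gripper value outside its range is refused whole. The fingers move at their own pace and stop on an object; the grip force is fixed at half the most. Time passes only in rows, so rows that do not move let the fingers close. It gives the time, the measured TCP pose, the force and the opening at its end, in the units of the state.
- ctrl.state(): the state, without advancing time (a new reading comes with each control period).
- ctrl.camera(name): name is "scene" or "side" or "wrist"; returns (picture, depth): 420x560x3 uint8, blue, green, red; 420x560 float32, m along the optical axis (not along the pixel's ray), 0 where there is no reading.
- ctrl.camera_info(name): a dict with "intrinsics" (3x3 intrinsics, pixels), "rvec" (rotation vector, rad) and "tvec" (3), from world to camera coordinates, as OpenCV has them; the wrist camera has in their place "hand_eye" (4x4, takes a point from camera to tool coordinates, whose origin is the TCP and whose axes are the flange's). Camera axes: x right, y down, z forward; pixel columns grow to the right and rows downward; lengths in m; the calibration is good to about 2 mm. The wrist camera is an equidistant fisheye: a pixel r from the principal point sees the ray r / f radians off the axis. A picture is of the moment at which its call begins: read the wrist's pose just before it. camera_info takes no time and is no camera call.
- ctrl.close_job(): hands the job in, once; it reports no verdict.
Trained networks look in the newest picture that a camera, given by its name, has taken for a name from the list of things; names that differ only in an ending like _2 or _b are one class to them, and where a whole thing is asked for, a point or a joint stands for the part that bears it (a point fixed in the world has none). Each returns a list of dicts, best first, with "confidence" (0 to 1); they miss things now and then, are a little off and sometimes report something else, mostly with a low value. They report only what shows in the picture. A call takes as long as a camera call.
- ctrl.look_for(camera, name): "at" ([x, y, z] in m, in the coordinates of the camera as it stood for that picture, good to about 4 mm: the middle of the surface that is visible of it).
- ctrl.outline_of(camera, name): "mask" (420x560 bool, what is visible of it).
- ctrl.tip_of(camera, name): "at" ([x, y, z] in m, in the coordinates of the camera as it stood for that picture, good to about 4 mm: a listed point, or the origin of a listed thing).
The state is a dict: "time": time; "qpos": joint angles; "dq": joint speeds; "effort": joint torques, N m; "position": TCP position; "tcp_rot": TCP orientation; "contact_force": force on the tool from outside, world axes, zero at the start; "torque": the same for the moment, N m; "width": finger opening in m.
Only numpy, scipy, OpenCV 4.12 (cv2) and the standard library are available. Lean on these libraries where they do the work, as an engineer would, in place of code of your own. Each camera call takes 0.05 s, during which the arm holds its last target.

## Working session

There is one attempt and no reset: what is moved stays moved. The work goes in short steps, Python scripts to look and compute and a shell command to move; the robot and the scene stay as the last step left them, time stands still between calls to the robot, and variables do not carry over. Pictures are saved under pics/ and viewed, and the job is handed in when it is done.

```bash
mkdir -p pics; ls; cat > h.py <<'E'
import numpy as np, cv2
from scipy.spatial.transform import Rotation as R
from station import ctrl
def cam(n):
    st=ctrl.state(); p,d=ctrl.camera(n); return st,p,d
def T(n,st=None):
    i=ctrl.camera_info(n)
    if n=='wrist':
        M=np.eye(4); M[:3,:3]=R.from_quat(st['tcp_rot']).as_matrix(); M[:3,3]=st['position']
        return M@np.array(i['hand_eye'])
    M=np.eye(4); M[:3,:3]=R.from_rotvec(np.ravel(i['rvec'])).as_matrix(); M[:3,3]=np.ravel(i['tvec'])
    return np.linalg.inv(M)
def cloud(n,d,st=None):
    K=np.array(ctrl.camera_info(n)['intrinsics']); v,u=np.mgrid[:420,:560].astype(float)
    x=(u-K[0,2])/K[0,0]; y=(v-K[1,2])/K[1,1]
    if n=='wrist':
        r=np.hypot(x,y); s=np.where(r>1e-9,np.tan(np.minimum(r,1.5))/np.maximum(r,1e-9),1); x=x*s;y=y*s
    P=np.stack([x*d,y*d,d],-1); M=T(n,st); W=P@M[:3,:3].T+M[:3,3]; W[d<=0]=np.nan; return W
E
python3 - <<'E'
from h import *
np.set_printoptions(precision=4,suppress=True)
print({k:np.round(v,4) for k,v in ctrl.state().items()})
for n in ['scene','side','wrist']:
    st,p,d=cam(n); cv2.imwrite(f'pics/{n}0.png',p)
    M=T(n,st); print(n,M[:3,3],M[:3,2]); 
    for t in ['gauge_center','block_own_slot','block_thick_slot','block_short_slot','hood_slot','blank_center','stand_slot']:
        for r in ctrl.tip_of(n,t)[:2]: print(t,round(r['confidence'],2),M[:3,:3]@np.array(r['at'])+M[:3,3])
E
```

```text
pics
{'time': np.float64(0.0), 'qpos': array([-1.3448,  0.2593,  1.5361, -0.    ,  1.348 , -0.2028]), 'dq': array([-0.001 ,  0.0023,  0.0001, -0.001 ,  0.0022,  0.0003]), 'effort': array([  0.0008, -43.7296, -28.4   ,   0.0722,   0.0416,  -0.0001]), 'position': array([ 0.2286, -0.4997,  0.2178]), 'tcp_rot': array([ 0.9771,  0.2128, -0.    , -0.0009]), 'contact_force': array([-0.3111,  0.289 , -0.238 ]), 'torque': array([-0.0139,  0.01  , -0.0265]), 'width': np.float64(0.0928)}
scene [1.4108 0.4269 0.8267] [-0.7099 -0.3384 -0.6177]
gauge_center 0.75 [ 0.6163 -0.0568  0.1164]
block_own_slot 0.59 [0.4891 0.1783 0.062 ]
block_short_slot 0.57 [0.4606 0.3927 0.0601]
hood_slot 0.7 [ 0.6163 -0.0621  0.1185]
hood_slot 0.29 [0.3657 0.0994 0.0092]
blank_center 0.72 [ 0.4649 -0.3305  0.0584]
stand_slot 0.92 [ 0.4658 -0.3324  0.0334]
side [0.092  0.7011 0.7357] [ 0.4481 -0.665  -0.5975]
gauge_center 0.73 [ 0.6124 -0.0604  0.1221]
gauge_center 0.19 [0.4907 0.1789 0.0642]
block_own_slot 0.84 [0.4885 0.1785 0.0621]
block_own_slot 0.32 [ 0.4619 -0.3324  0.0401]
block_thick_slot 0.74 [0.4946 0.2802 0.0637]
block_short_slot 0.88 [0.4619 0.3871 0.062 ]
block_short_slot 0.58 [0.6117 0.2057 0.0105]
hood_slot 0.68 [ 0.6118 -0.0659  0.1239]
blank_center 0.7 [ 0.4685 -0.3341  0.0624]
stand_slot 0.56 [ 0.463  -0.334   0.0391]
stand_slot 0.35 [0.4639 0.3863 0.0638]
wrist [ 0.2978 -0.4701  0.3835] [-0.2495 -0.1167 -0.9613]
```

View pics/scene0.png

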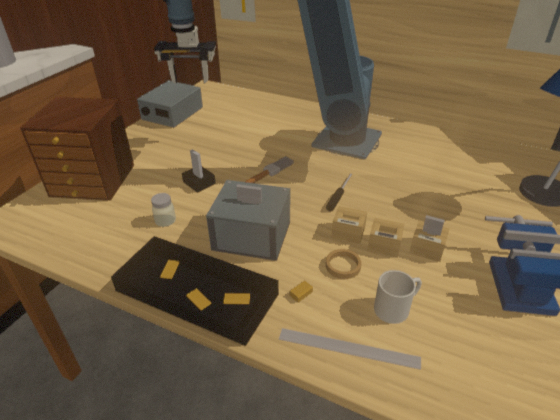

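View pics/side0.png

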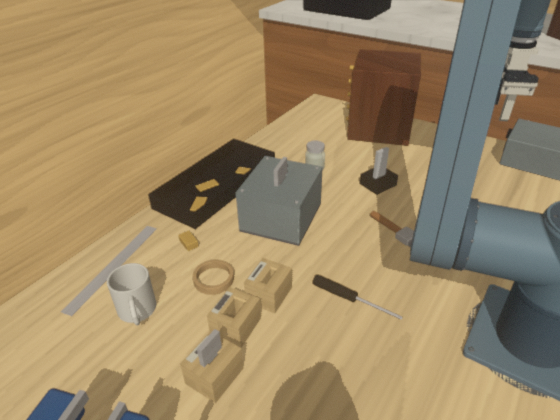

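View pics/wrist0.png

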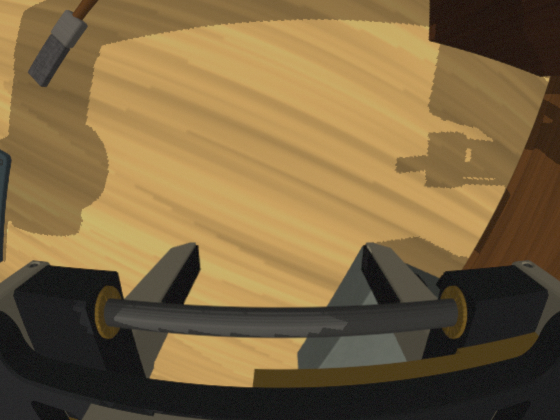

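The scene shows the hood with the gauge at (250,195), the stand with the blank at (198,170), and the three blocks at (350,225), (387,238) and (430,240). The side view shows the same row from (270,280) to (213,360). Next I'll zoom in and measure yaws from the depth.

```bash
python3 - <<'E'
from h import *
np.set_printoptions(precision=4,suppress=True)
tiles=[]
C={'own':(.4888,.1785,.06,.05),'thick':(.4946,.2802,.06,.05),'short':(.461,.39,.06,.05),'hood':(.614,-.06,.12,.11),'stand':(.4648,-.333,.035,.05),'gauge':(.614,-.06,.165,.045),'blank':(.465,-.333,.115,.04)}
allp={k:[] for k in C}
for n in ['scene','side']:
    st,p,d=cam(n); W=cloud(n,d)
    c=p[190:270,310:460] if n=='scene' else p[245:400,170:310]
    tiles.append(cv2.resize(c,(560,400),interpolation=cv2.INTER_CUBIC))
    for k,(x,y,z,r) in C.items():
        m=(np.abs(W[...,2]-z)<.006)&(np.hypot(W[...,0]-x,W[...,1]-y)<r+.015)
        q=W[m]; 
        if len(q)<4: print(n,k,len(q)); continue
        allp[k].append(q)
        a=cv2.minAreaRect((q[:,:2]*1000).astype(np.float32)); print(n,k,len(q),np.round(a[0],1),np.round(a[1],1),round(a[2],1),'z',np.median(q[:,2]).round(4))
np.savez('c.npz',**{k:np.vstack(v) for k,v in allp.items()})
for i,t in enumerate(tiles): cv2.imwrite(f'pics/z{i}.png',t)
E
```

```text
scene own 520 [490.  189.7] [ 75.6 106.3] 8.4 z 0.059
scene thick 521 [500.3 269.2] [ 76.8 105.9] 7.4 z 0.0593
scene short 465 [464.3 388.9] [76.9 80.1] 1.5 z 0.0593
scene hood 2384 [615.9 -57.9] [168.2 181.8] 12.7 z 0.1197
scene stand 296 [ 469.1 -331.4] [84.5 73. ] 70.3 z 0.0343
scene gauge 108 [617.  -57.3] [16.5 64.9] 13.5 z 0.1639
scene blank 39 [ 468.7 -330. ] [42.6 10.6] 70.4 z 0.1141
side own 1056 [487.1 188. ] [ 71.6 110.4] 6.8 z 0.062
side thick 1203 [497.6 269.3] [ 72.1 106.7] 7.9 z 0.0618
side short 1305 [460.6 386.5] [71.9 81.7] 1.2 z 0.0619
side hood 2671 [614. -60.] [161.8 186.5] 12.4 z 0.1224
side stand 376 [ 465.6 -333.6] [85.4 74.3] 68.2 z 0.0371
side gauge 98 [613.7 -59.6] [11.1 66.6] 13.1 z 0.1667
side blank 62 [ 464.2 -335.5] [44.5 14.1] 66.4 z 0.1161
```

```bash
python3 -c "
import cv2,numpy as np
cv2.imwrite('pics/z01.png',cv2.resize(np.hstack([cv2.imread('pics/z0.png'),cv2.imread('pics/z1.png')]),(800,286)))"
```

```text
(no output)
```

View pics/z01.png

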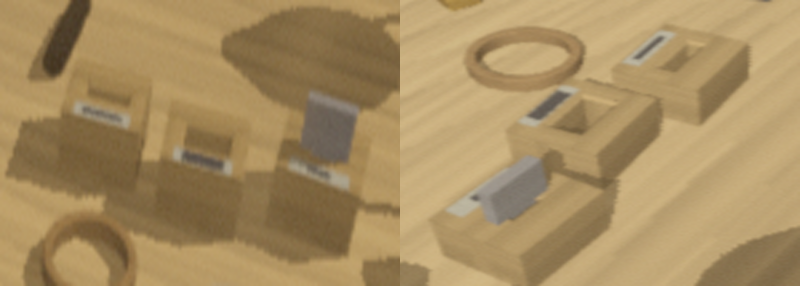

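```bash
cat > plan.py <<'E'
import sys; from h import *
def plan(pos,yaw,n,hand,cur=None):
    """rows toward pos with tool y heading yaw (deg), tool down; shift in the frame before the turn"""
    st=ctrl.state(); p=np.array(st['position']); Rm=R.from_quat(st['tcp_rot']).as_matrix()
    if cur is not None: p=np.array(cur[:3])
    cy=np.degrees(np.arctan2(Rm[1,1],Rm[0,1])); 
    dy=(yaw-cy+180)%360-180
    y=cy; d=(np.array(pos)-p)/n
    print('from',p.round(4),'yaw',round(cy,2),'dy',round(dy,2),'tilt',np.degrees(np.arccos(-Rm[2,2])).round(2))
    for i in range(n):
        a=np.radians(y); ty=np.array([np.cos(a),np.sin(a),0]); tx=np.array([-np.sin(a),np.cos(a),0])
        t=[round(float(d@tx)/.5,4),round(float(d@ty)/.5,4),round(float(-d[2])/.5,4)]
        print('{"rotation":[0,0,%.4f],"translation":%s,"hand":%g}'%(-dy/n/90,t,hand)); y+=dy/n
if __name__=='__main__':
    a=[float(v) for v in sys.argv[1:]]; plan(a[:3],a[3],int(a[4]),a[5])
E
python3 plan.py .615 -.0585 .28 13 12 40
```

```text
from [ 0.2287 -0.5002  0.2187] yaw -65.43 dy 78.43 tilt 0.0
{"rotation":[0,0,-0.0726],"translation":[0.0892, -0.0402, -0.0102],"hand":40}
{"rotation":[0,0,-0.0726],"translation":[0.0932, -0.0298, -0.0102],"hand":40}
{"rotation":[0,0,-0.0726],"translation":[0.0959, -0.019, -0.0102],"hand":40}
{"rotation":[0,0,-0.0726],"translation":[0.0975, -0.0079, -0.0102],"hand":40}
{"rotation":[0,0,-0.0726],"translation":[0.0977, 0.0032, -0.0102],"hand":40}
{"rotation":[0,0,-0.0726],"translation":[0.0967, 0.0143, -0.0102],"hand":40}
{"rotation":[0,0,-0.0726],"translation":[0.0945, 0.0252, -0.0102],"hand":40}
{"rotation":[0,0,-0.0726],"translation":[0.091, 0.0358, -0.0102],"hand":40}
{"rotation":[0,0,-0.0726],"translation":[0.0863, 0.046, -0.0102],"hand":40}
{"rotation":[0,0,-0.0726],"translation":[0.0805, 0.0555, -0.0102],"hand":40}
{"rotation":[0,0,-0.0726],"translation":[0.0737, 0.0643, -0.0102],"hand":40}
{"rotation":[0,0,-0.0726],"translation":[0.0659, 0.0723, -0.0102],"hand":40}
```

```bash
python3 -m creep '[{"rotation":[0,0,-0.073],"translation":[0.089,-0.040,-0.010],"hand":40},{"rotation":[0,0,-0.073],"translation":[0.093,-0.030,-0.010],"hand":40},{"rotation":[0,0,-0.073],"translation":[0.096,-0.019,-0.010],"hand":40},{"rotation":[0,0,-0.073],"translation":[0.0975,-0.008,-0.010],"hand":40},{"rotation":[0,0,-0.073],"translation":[0.098,0.003,-0.010],"hand":40},{"rotation":[0,0,-0.073],"translation":[0.097,0.014,-0.010],"hand":40},{"rotation":[0,0,-0.073],"translation":[0.0945,0.025,-0.010],"hand":40},{"rotation":[0,0,-0.073],"translation":[0.091,0.036,-0.010],"hand":40}]'; python3 plan.py .615 -.0585 .28 13 4 40
```

```text
time: 2.3
position: [0.4863, -0.2035, 0.259]
tcp_rot: [0.781, 0.625, 0.0, 0.0]
contact_force: [-0.6, -1.0, 0.0]
width: 0.0401
from [ 0.4863 -0.2035  0.259 ] yaw -12.66 dy 25.66 tilt 0.03
{"rotation":[0,0,-0.0713],"translation":[0.0848, 0.0469, -0.0105],"hand":40}
{"rotation":[0,0,-0.0713],"translation":[0.0791, 0.0561, -0.0105],"hand":40}
{"rotation":[0,0,-0.0713],"translation":[0.0723, 0.0646, -0.0105],"hand":40}
{"rotation":[0,0,-0.0713],"translation":[0.0646, 0.0722, -0.0105],"hand":40}
```

```bash
python3 -m creep '[{"rotation":[0,0,-0.071],"translation":[0.085,0.047,-0.0105],"hand":40},{"rotation":[0,0,-0.071],"translation":[0.079,0.056,-0.0105],"hand":40},{"rotation":[0,0,-0.071],"translation":[0.072,0.0645,-0.0105],"hand":40},{"rotation":[0,0,-0.071],"translation":[0.0645,0.072,-0.0105],"hand":40},{"rotation":[0,0,0],"translation":[0,0,0],"hand":40}]'; python3 - <<'E'
from h import *
np.set_printoptions(precision=4,suppress=True)
st,p,d=cam('wrist'); cv2.imwrite('pics/w1.png',p); np.savez('w1.npz',p=p,d=d,pos=st['position'],q=st['tcp_rot'])
W=cloud('wrist',d,st); np.save('w1W.npy',W)
for k,z,c,r in [('gauge',.165,(.615,-.0585),.045),('hood',.12,(.615,-.0585),.13),('own',.06,(.489,.1785),.06)]:
    m=(np.abs(W[...,2]-z)<.008)&(np.hypot(W[...,0]-c[0],W[...,1]-c[1])<r); q=W[m]
    if len(q)<5: print(k,len(q)); continue
    a=cv2.minAreaRect((q[:,:2]*1000).astype(np.float32)); print(k,len(q),np.round(a[0],1),np.round(a[1],1),round(a[2],1),np.median(q[:,2]).round(4))
E
```

```text
time: 2.92
position: [0.6162, -0.0579, 0.2794]
tcp_rot: [0.623, 0.782, 0.0, 0.0]
contact_force: [-0.1, -1.5, 0.1]
width: 0.04
gauge 805 [613.8 -62. ] [ 9.9 64.4] 13.1 0.1639
hood 22584 [613.7 -62.3] [161.4 180.8] 12.6 0.1189
own 515 [492.9 138.1] [70.9 12.6] 8.8 0.0581
```

View pics/w1.png

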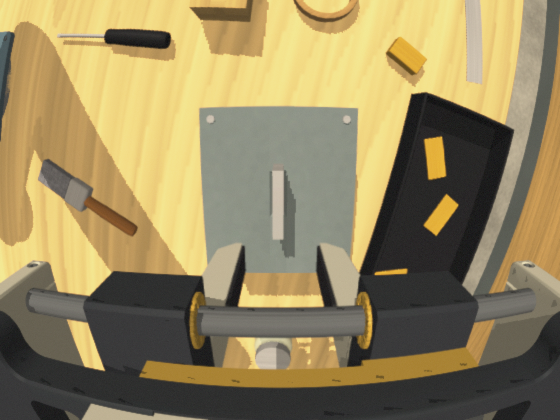

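The picture shows the gauge head centred at about (278,203), between the fingers and in line with the jaws. Wrist depth puts it at (613.8, -62.0) mm with yaw 13.1°. Descending.

```bash
python3 plan.py .6138 -.0612 .128 13 4 40
```

```text
from [ 0.615  -0.0594  0.2792] yaw 12.8 dy 0.2 tilt 0.03
{"rotation":[0,0,-0.0005],"translation":[-0.0008, -0.0008, 0.0756],"hand":40}
{"rotation":[0,0,-0.0005],"translation":[-0.0008, -0.0008, 0.0756],"hand":40}
{"rotation":[0,0,-0.0005],"translation":[-0.0008, -0.0008, 0.0756],"hand":40}
{"rotation":[0,0,-0.0005],"translation":[-0.0008, -0.0008, 0.0756],"hand":40}
```

```bash
python3 -c "
import numpy as np;a=np.load('w1.npz');print(a['pos'],a['q'])
from h import *
for i in range(3): s=ctrl.state(); print(s['time'],s['position'],s['dq'].round(3) if hasattr(s['dq'],'round') else s['dq'])"
python3 -m creep '[{"rotation":[0,0,0],"translation":[-0.0008,-0.0008,0.075],"hand":40},{"rotation":[0,0,0],"translation":[-0.0008,-0.0008,0.075],"hand":40},{"rotation":[0,0,0],"translation":[-0.0008,-0.0008,0.075],"hand":40},{"rotation":[0,0,0],"translation":[-0.0008,-0.0008,0.05],"hand":40},{"rotation":[0,0,0],"translation":[0,0,0.025],"hand":40},{"rotation":[0,0,0],"translation":[0,0,0],"hand":40}]'
python3 - <<'E'
from h import *
st,p,d=cam('wrist'); cv2.imwrite('pics/w2.png',p); print(st['position'])
W=cloud('wrist',d,st)
for k,z,c,r in [('gauge',.165,(.615,-.0585),.045),('hood',.12,(.615,-.0585),.13)]:
    m=(np.abs(W[...,2]-z)<.008)&(np.hypot(W[...,0]-c[0],W[...,1]-c[1])<r); q=W[m]
    if len(q)<5: print(k,len(q)); continue
    a=cv2.minAreaRect((q[:,:2]*1000).astype(np.float32)); print(k,len(q),np.round(a[0],1),np.round(a[1],1),round(a[2],1),np.median(q[:,2]).round(4))
E
```

```text
[ 0.61620592 -0.05786836  0.27941919] [6.22820836e-01 7.82364355e-01 4.66972245e-04 5.65897809e-05]
2.975 [ 0.61504363 -0.05936399  0.2792019 ] [-0.039 -0.017  0.032 -0.013  0.001  0.003]
2.975 [ 0.61504363 -0.05936399  0.2792019 ] [-0.039 -0.017  0.032 -0.013  0.001  0.003]
2.975 [ 0.61504363 -0.05936399  0.2792019 ] [-0.039 -0.017  0.032 -0.013  0.001  0.003]
time: 3.72
position: [0.6126, -0.0631, 0.1292]
tcp_rot: [0.625, 0.78, -0.0, -0.001]
contact_force: [-0.9, -0.3, 0.6]
width: 0.0396
[ 0.6126299  -0.06314935  0.12924831]
gauge 3530 [611.8 -58.3] [49.8 57. ] 60.2 0.1639
hood 50680 [613.8 -61.9] [161.5 181.3] 12.7 0.1188
```

View pics/w2.png

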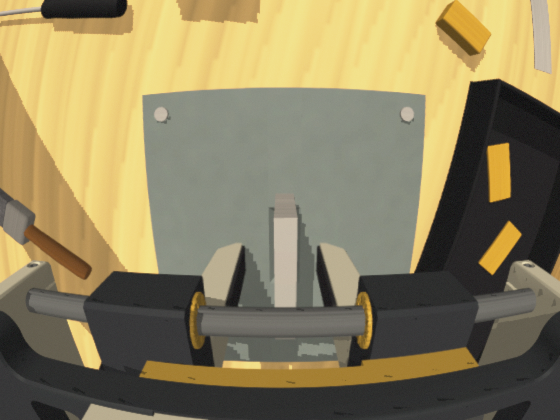

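The head sits between the pads, spanning (273–297, 195–310), with clearance on both sides. Closing, then lifting.

```bash
python3 -m creep '[{"rotation":[0,0,0],"translation":[0,0,0],"hand":0},{"rotation":[0,0,0],"translation":[0,0,0],"hand":0},{"rotation":[0,0,0],"translation":[0,0,0],"hand":0},{"rotation":[0,0,0],"translation":[0,0,0],"hand":0},{"rotation":[0,0,0],"translation":[0,0,0],"hand":0}]'; python3 plan.py .6138 -.0612 .21 13 4 0
```

```text
time: 4.4
position: [0.6139, -0.0624, 0.1302]
tcp_rot: [0.625, 0.781, 0.0, 0.001]
contact_force: [1.0, 1.3, 3.0]
width: 0.01
from [ 0.6139 -0.0624  0.1302] yaw 12.69 dy 0.31 tilt 0.07
{"rotation":[0,0,-0.0008],"translation":[0.0006, 0.0001, -0.0399],"hand":0}
{"rotation":[0,0,-0.0008],"translation":[0.0006, 0.0001, -0.0399],"hand":0}
{"rotation":[0,0,-0.0008],"translation":[0.0006, 0.0001, -0.0399],"hand":0}
{"rotation":[0,0,-0.0008],"translation":[0.0006, 0.0001, -0.0399],"hand":0}
```

```bash
python3 -m creep '[{"rotation":[0,0,0],"translation":[0,0,-0.02],"hand":0},{"rotation":[0,0,0],"translation":[0,0,-0.05],"hand":0},{"rotation":[0,0,0],"translation":[0,0,-0.06],"hand":0},{"rotation":[0,0,0],"translation":[0,0,-0.04],"hand":0}]'; python3 plan.py .492 .10 .22 8 4 0
```

```text
time: 4.9
position: [0.6128, -0.0625, 0.2158]
tcp_rot: [0.625, 0.781, -0.0, -0.0]
contact_force: [0.6, 0.1, -4.2]
width: 0.01
from [ 0.6128 -0.0625  0.2158] yaw 12.69 dy -4.69 tilt 0.06
{"rotation":[0,0,0.0130],"translation":[0.0926, -0.0411, -0.0021],"hand":0}
{"rotation":[0,0,0.0130],"translation":[0.0917, -0.043, -0.0021],"hand":0}
{"rotation":[0,0,0.0130],"translation":[0.0908, -0.0448, -0.0021],"hand":0}
{"rotation":[0,0,0.0130],"translation":[0.0899, -0.0467, -0.0021],"hand":0}
```

```bash
python3 -m creep '[{"rotation":[0,0,0.013],"translation":[0.0926,-0.041,0],"hand":0},{"rotation":[0,0,0.013],"translation":[0.0917,-0.043,0],"hand":0},{"rotation":[0,0,0.013],"translation":[0.091,-0.045,0],"hand":0},{"rotation":[0,0,0.013],"translation":[0.09,-0.047,0],"hand":0},{"rotation":[0,0,0],"translation":[0,0,0],"hand":0},{"rotation":[0,0,0],"translation":[0,0,0],"hand":0},{"rotation":[0,0,0],"translation":[0,0,0],"hand":0}]'; cat > wb.py <<'E'
from h import *
import sys
st,p,d=cam('wrist'); n=sys.argv[1]; cv2.imwrite(f'pics/{n}.png',p); print(st['position'],st['tcp_rot'])
W=cloud('wrist',d,st); np.savez(n+'.npz',p=p,d=d,W=W,pos=st['position'],q=st['tcp_rot'])
E
python3 wb.py w3
```

```text
time: 5.78
position: [0.4929, 0.0992, 0.2146]
tcp_rot: [0.656, 0.754, -0.0, 0.0]
contact_force: [-0.5, 0.9, -4.0]
width: 0.0097
[0.49289382 0.09923791 0.21458068] [ 6.56420037e-01  7.54395571e-01 -2.32934576e-04  6.05553788e-05]
```

View pics/w3.png

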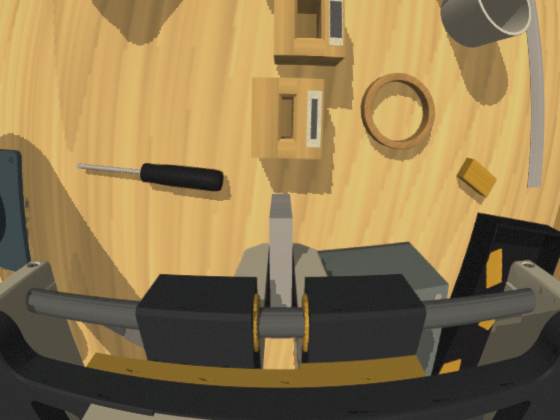

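The near block, with its slot at (287,117), has the narrow slot. The next one, at (308,20), is wide. Now I'll fit the block top and slot from the depth.

```bash
python3 - <<'E'
from h import *
a=np.load('w3.npz');W=a['W'];p=a['p']
m=(np.abs(W[...,2]-.059)<.006)&(np.abs(W[...,0]-.489)<.06)&(W[...,1]<.226)&(W[...,1]>.12)
n,l,s,c=cv2.connectedComponentsWithStats(m.astype(np.uint8)); print(s[1:])
k=1+np.argmax(s[1:,4]); q=W[l==k]
r=cv2.minAreaRect((q[:,:2]*1000).astype(np.float32)); print('block',r,np.median(q[:,2]))
x,y,w,h,_=s[k]
hole=(np.isfinite(W[...,2])&(W[...,2]<.054)); hole[:y+4]=0;hole[y+h-4:]=0;hole[:,:x+4]=0;hole[:,x+w-4:]=0
n,l2,s2,c2=cv2.connectedComponentsWithStats(hole.astype(np.uint8)); print(s2[1:],c2[1:])
# slot boundary: intersect pixel rays with plane z=block top
kk=1+np.argmax(s2[1:,4])
zt=np.median(q[:,2])
M=T('wrist',{'position':a['pos'],'tcp_rot':a['q']}); o=M[:3,3]
P=W[l2==kk]; t=(zt-o[2])/(P[:,2]-o[2]); Q=o+(P-o)*t[:,None]
print('slot',cv2.minAreaRect((Q[:,:2]*1000).astype(np.float32)))
cv2.imwrite('pics/w3z.png',cv2.resize(p[60:180,230:350],(600,600),interpolation=cv2.INTER_CUBIC))
# held gauge top relative to the tool
st={'position':a['pos'],'tcp_rot':a['q']}
g=(np.abs(W[...,2]-(a['pos'][2]+.035))<.006)&(np.hypot(W[...,0]-a['pos'][0],W[...,1]-a['pos'][1])<.05)
G=W[g]; L=R.from_quat(a['q']).inv().apply(G-a['pos']); gx=L[np.abs(L[:,1])<.006]; print('gauge tool x max',gx[:,0].max(),np.percentile(gx[:,0],[90,99]),np.median(gx[:,2]))
for k,c in {'own':(.4888,.1785)}.items():
    pass
E
```

```text
[[ 251   77   74   82 5169]]
block ((488.6003112792969, 173.6039581298828), (70.40422058105469, 79.5783462524414), 6.651248931884766) 0.05877772287597183
[[281  97  13  42 508]] [[286.97637795 117.86614173]]
slot ((488.3731384277344, 173.60882568359375), (11.721783638000488, 40.52013397216797), 7.954195022583008)
gauge tool x max 0.03316415581304038 [0.0301267  0.03289745] -0.033677386561432
```

View pics/w3z.png

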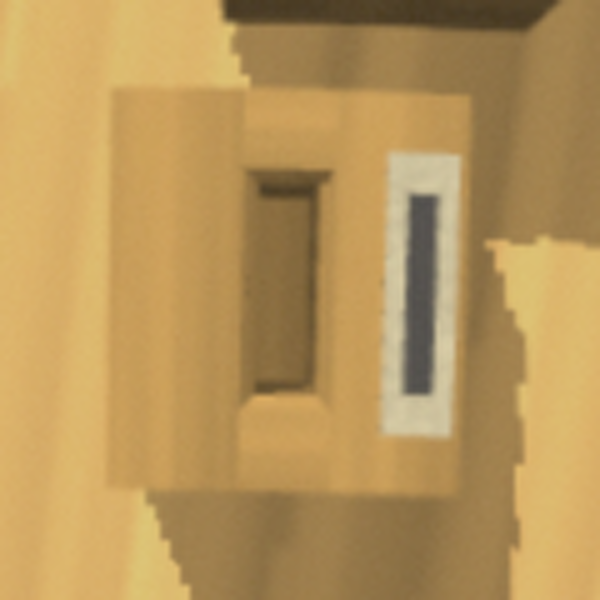

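```bash
python3 plan.py .4886 .173 .145 7.2 3 0
```

```text
from [0.4929 0.0992 0.2145] yaw 7.93 dy -0.73 tilt 0.03
{"rotation":[0,0,0.0027],"translation":[0.0491, 0.004, 0.0463],"hand":0}
{"rotation":[0,0,0.0027],"translation":[0.0491, 0.0037, 0.0463],"hand":0}
{"rotation":[0,0,0.0027],"translation":[0.0492, 0.0035, 0.0463],"hand":0}
```

```bash
python3 -m creep '[{"rotation":[0,0,0.0027],"translation":[0.0491,0.004,0.02],"hand":0},{"rotation":[0,0,0.0027],"translation":[0.0491,0.0037,0.05],"hand":0},{"rotation":[0,0,0.0027],"translation":[0.0492,0.0035,0.069],"hand":0},{"rotation":[0,0,0],"translation":[0,0,0],"hand":0},{"rotation":[0,0,0],"translation":[0,0,0],"hand":0},{"rotation":[0,0,0],"translation":[0,0,0],"hand":0}]'; python3 wb.py w4; python3 - <<'E'
from h import *
for n in ['scene','side']:
    st,p,d=cam(n); cv2.imwrite(f'pics/{n}4.png',p); np.savez(n+'4.npz',W=cloud(n,d),p=p)
a=np.load('w4.npz');W=a['W']
m=(np.abs(W[...,2]-.059)<.006)&(np.abs(W[...,0]-.489)<.06)&(W[...,1]<.222)&(W[...,1]>.12); q=W[m]
print(cv2.minAreaRect((q[:,:2]*1000).astype(np.float32)))
p1=cv2.imread('pics/scene4.png')[160:260,290:430];p2=cv2.imread('pics/side4.png')[180:320,200:340]
cv2.imwrite('pics/s4.png',np.hstack([cv2.resize(p1,(400,300),interpolation=3),cv2.resize(p2,(300,300),interpolation=3)]))
E
```

```text
time: 6.58
position: [0.4892, 0.1732, 0.1465]
tcp_rot: [0.661, 0.75, 0.001, 0.001]
contact_force: [0.4, 0.7, -3.3]
width: 0.0097
[0.48924291 0.17315539 0.14645585] [0.66121648 0.7501941  0.00083437 0.00094241]
((488.2549133300781, 174.02305603027344), (70.73596954345703, 80.3417739868164), 6.720472812652588)
```

View pics/w4.png

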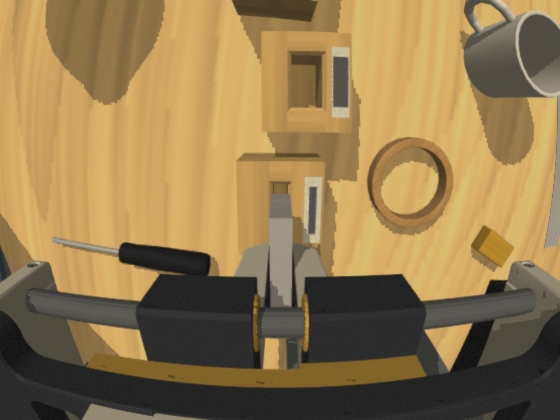

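View pics/s4.png

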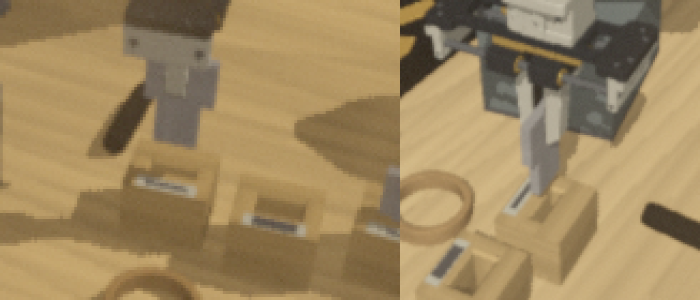

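The wrist, scene and side views agree: the blade hangs over the narrow slot, and the block centre is at (488.3, 174.0). Lowering in stages.

```bash
python3 plan.py .4884 .1732 .117 6.8 3 0;  python3 -m creep '[{"rotation":[0,0,0],"translation":[0,-0.0008,0.02],"hand":0},{"rotation":[0,0,0],"translation":[0,-0.0008,0.02],"hand":0},{"rotation":[0,0,0],"translation":[0,0,0.018],"hand":0},{"rotation":[0,0,0],"translation":[0,0,0],"hand":0}]'; python3 plan.py .4884 .1732 .105 6.8 3 0
```

```text
from [0.4886 0.1734 0.1461] yaw 7.23 dy -0.43 tilt 0.1
{"rotation":[0,0,0.0016],"translation":[-0.0001, -0.0002, 0.0194],"hand":0}
{"rotation":[0,0,0.0016],"translation":[-0.0001, -0.0002, 0.0194],"hand":0}
{"rotation":[0,0,0.0016],"translation":[-0.0001, -0.0002, 0.0194],"hand":0}
time: 7.22
position: [0.4864, 0.1738, 0.115]
tcp_rot: [0.661, 0.751, -0.001, -0.001]
contact_force: [0.5, -0.4, -3.4]
width: 0.0098
from [0.4864 0.1738 0.115 ] yaw 7.29 dy -0.49 tilt 0.12
{"rotation":[0,0,0.0018],"translation":[-0.0006, 0.0013, 0.0067],"hand":0}
{"rotation":[0,0,0.0018],"translation":[-0.0006, 0.0013, 0.0067],"hand":0}
{"rotation":[0,0,0.0018],"translation":[-0.0006, 0.0013, 0.0067],"hand":0}
```

```bash
python3 -m creep '[{"rotation":[0,0,0.003],"translation":[0,0.001,0],"hand":0},{"rotation":[0,0,0],"translation":[0,0,0],"hand":0},{"rotation":[0,0,0],"translation":[0,0,0],"hand":0},{"rotation":[0,0,0],"translation":[0,0,0],"hand":0}]'; python3 plan.py .4884 .1732 .105 6.8 3 0
```

```text
time: 7.72
position: [0.4877, 0.174, 0.1163]
tcp_rot: [0.663, 0.749, 0.0, 0.0]
contact_force: [-0.4, 0.8, -3.8]
width: 0.0101
from [0.4877 0.174  0.1163] yaw 7.01 dy -0.21 tilt 0.02
{"rotation":[0,0,0.0008],"translation":[-0.0006, 0.0004, 0.0076],"hand":0}
{"rotation":[0,0,0.0008],"translation":[-0.0006, 0.0004, 0.0076],"hand":0}
{"rotation":[0,0,0.0008],"translation":[-0.0006, 0.0004, 0.0076],"hand":0}
```

```bash
python3 -m creep '[{"rotation":[0,0,0],"translation":[-0.0008,0.001,0.008],"hand":0},{"rotation":[0,0,0],"translation":[0,0,0.008],"hand":0},{"rotation":[0,0,0],"translation":[0,0,0.008],"hand":0},{"rotation":[0,0,0],"translation":[0,0,0.008],"hand":0},{"rotation":[0,0,0],"translation":[0,0,0],"hand":0},{"rotation":[0,0,0],"translation":[0,0,0],"hand":0}]'; python3 plan.py .4884 .1732 .07 6.8 3 0
```

```text
time: 8.48
position: [0.4881, 0.1736, 0.1002]
tcp_rot: [0.663, 0.749, -0.0, -0.0]
contact_force: [0.2, -0.3, -2.2]
width: 0.0099
from [0.4881 0.1736 0.1002] yaw 7.01 dy -0.21 tilt 0.0
{"rotation":[0,0,0.0008],"translation":[-0.0003, 0.0001, 0.0201],"hand":0}
{"rotation":[0,0,0.0008],"translation":[-0.0003, 0.0001, 0.0201],"hand":0}
{"rotation":[0,0,0.0008],"translation":[-0.0003, 0.0001, 0.0201],"hand":0}
```

The foot is 15 mm into the slot with hardly any force. Going down to home.

```bash
python3 -m creep '[{"rotation":[0,0,0],"translation":[0,0,0.012],"hand":0},{"rotation":[0,0,0],"translation":[0,0,0.012],"hand":0},{"rotation":[0,0,0],"translation":[0,0,0.012],"hand":0},{"rotation":[0,0,0],"translation":[0,0,0.012],"hand":0},{"rotation":[0,0,0],"translation":[0,0,0.008],"hand":0},{"rotation":[0,0,0],"translation":[0,0,0.004],"hand":0},{"rotation":[0,0,0],"translation":[0,0,0],"hand":0},{"rotation":[0,0,0],"translation":[0,0,0],"hand":0}]'
```

```text
time: 9.48
position: [0.4882, 0.1737, 0.0702]
tcp_rot: [0.663, 0.749, 0.0, 0.0]
contact_force: [0.2, 0.3, -3.0]
width: 0.0095
```

```bash
python3 -m creep '[{"rotation":[0,0,0],"translation":[0,0,0.002],"hand":0},{"rotation":[0,0,0],"translation":[0,0,0.002],"hand":0},{"rotation":[0,0,0],"translation":[0,0,0],"hand":0},{"rotation":[0,0,0],"translation":[0,0,0],"hand":0}]'
```

```text
time: 9.98
position: [0.4883, 0.1736, 0.0701]
tcp_rot: [0.662, 0.749, 0.0, 0.0]
contact_force: [-4.8, -1.4, 14.0]
width: 0.0097
```

It is seated: an upward reaction of 14 N with the height unchanged. Releasing.

```bash
python3 -m creep '[{"rotation":[0,0,0],"translation":[0,0,-0.002],"hand":0},{"rotation":[0,0,0],"translation":[0,0,0],"hand":40},{"rotation":[0,0,0],"translation":[0,0,0],"hand":40},{"rotation":[0,0,0],"translation":[0,0,0],"hand":40},{"rotation":[0,0,0],"translation":[0,0,-0.05],"hand":40},{"rotation":[0,0,0],"translation":[0,0,-0.11],"hand":40},{"rotation":[0,0,0],"translation":[0,0,-0.11],"hand":40},{"rotation":[0,0,0],"translation":[0,0,0],"hand":40}]'; python3 wb.py w5;  python3 - <<'E'
from h import *
a=np.load('w5.npz');W=a['W']
for k,z,c,r in [('gauge',.105,(.4885,.174),.045)]:
    m=(np.abs(W[...,2]-z)<.01)&(np.hypot(W[...,0]-c[0],W[...,1]-c[1])<r); q=W[m]
    b=cv2.minAreaRect((q[:,:2]*1000).astype(np.float32)); print(k,len(q),b,np.median(q[:,2]))
for n in ['scene','side']:
    st,p,d=cam(n); cv2.imwrite(f'pics/{n}5.png',p); V=cloud(n,d)
    m=(np.abs(V[...,2]-z)<.007)&(np.hypot(V[...,0]-c[0],V[...,1]-c[1])<r); print(n,np.median(V[m],0))
E
```

```text
time: 10.98
position: [0.4912, 0.1741, 0.2089]
tcp_rot: [0.663, 0.749, 0.004, 0.003]
contact_force: [-0.6, -0.0, 0.0]
width: 0.0402
[0.49117372 0.17408524 0.20886086] [0.66252175 0.74902661 0.00371775 0.00320025]
gauge 836 ((487.40606689453125, 173.9353790283203), (9.498713493347168, 64.53543853759766), 6.996354579925537) 0.10393540976725615
scene [0.49226691 0.1780777  0.10360906]
side [0.48596539 0.17813451 0.10621229]
```

View pics/w5.png

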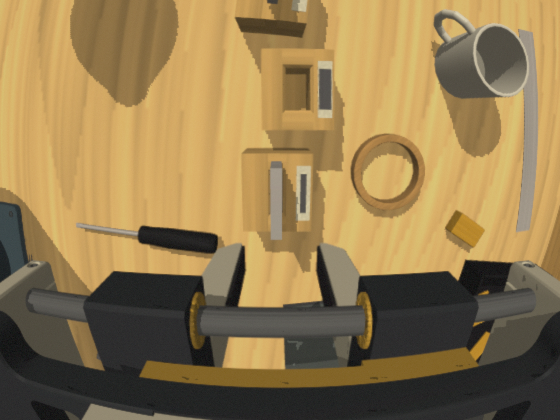

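View pics/side5.png

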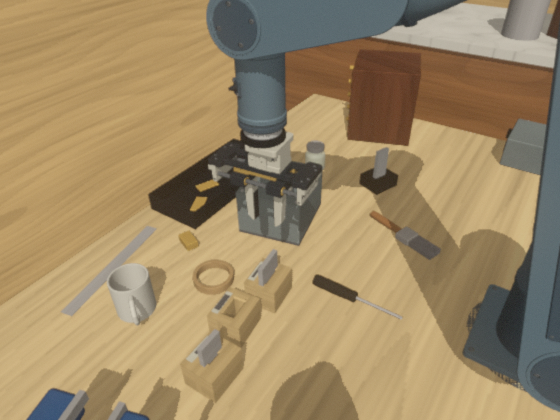

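The gauge stands home in its own block. The wrist view shows its head at (276,200), between the marked slot edges, and the top is at 0.104, the same reading pattern as before. Now to the feed stand.

```bash
python3 plan.py .465 -.336 .22 -21 10 40
```

```text
from [0.4875 0.1735 0.2032] yaw 7.01 dy -28.01 tilt 0.09
{"rotation":[0,0,0.0311],"translation":[-0.1006, -0.0169, -0.0034],"hand":40}
{"rotation":[0,0,0.0311],"translation":[-0.1013, -0.012, -0.0034],"hand":40}
{"rotation":[0,0,0.0311],"translation":[-0.1018, -0.007, -0.0034],"hand":40}
{"rotation":[0,0,0.0311],"translation":[-0.102, -0.002, -0.0034],"hand":40}
{"rotation":[0,0,0.0311],"translation":[-0.102, 0.003, -0.0034],"hand":40}
{"rotation":[0,0,0.0311],"translation":[-0.1017, 0.008, -0.0034],"hand":40}
{"rotation":[0,0,0.0311],"translation":[-0.1012, 0.0129, -0.0034],"hand":40}
{"rotation":[0,0,0.0311],"translation":[-0.1004, 0.0178, -0.0034],"hand":40}
{"rotation":[0,0,0.0311],"translation":[-0.0994, 0.0227, -0.0034],"hand":40}
{"rotation":[0,0,0.0311],"translation":[-0.0982, 0.0276, -0.0034],"hand":40}
```

```bash
python3 -m creep '[{"rotation":[0,0,0.031],"translation":[-0.1006,-0.017,-0.0034],"hand":40},{"rotation":[0,0,0.031],"translation":[-0.1013,-0.012,-0.0034],"hand":40},{"rotation":[0,0,0.031],"translation":[-0.1018,-0.007,-0.0034],"hand":40},{"rotation":[0,0,0.031],"translation":[-0.102,-0.002,-0.0034],"hand":40},{"rotation":[0,0,0.031],"translation":[-0.102,0.003,-0.0034],"hand":40},{"rotation":[0,0,0.031],"translation":[-0.1017,0.008,-0.0034],"hand":40},{"rotation":[0,0,0.031],"translation":[-0.1012,0.013,-0.0034],"hand":40},{"rotation":[0,0,0.031],"translation":[-0.1,0.018,-0.0034],"hand":40}]' | head -2;  python3 -m creep '[{"rotation":[0,0,0.031],"translation":[-0.0994,0.0227,-0.0034],"hand":40},{"rotation":[0,0,0.031],"translation":[-0.098,0.0276,-0.0034],"hand":40},{"rotation":[0,0,0],"translation":[0,0,0],"hand":40},{"rotation":[0,0,0],"translation":[0,0,0],"hand":40},{"rotation":[0,0,0],"translation":[0,0,0],"hand":40},{"rotation":[0,0,0],"translation":[0,0,0],"hand":40}]'; python3 wb.py w6;  python3 - <<'E'
from h import *
a=np.load('w6.npz');W=a['W']
for k,z,c,r in [('blank',.114,(.465,-.336),.035),('stand',.034,(.465,-.336),.065)]:
    m=(np.abs(W[...,2]-z)<.008)&(np.hypot(W[...,0]-c[0],W[...,1]-c[1])<r); q=W[m]
    b=cv2.minAreaRect((q[:,:2]*1000).astype(np.float32)); print(k,len(q),b,np.median(q[:,2]))
E
python3 plan.py .464 -.336 .082 -21 4 40
```

```text
time: 12.12
position: [0.4694, -0.2349, 0.2156]
time: 12.88
position: [0.4665, -0.3344, 0.2211]
tcp_rot: [0.823, 0.568, 0.0, -0.0]
contact_force: [-0.8, 0.4, 0.8]
width: 0.0403
[ 0.46649628 -0.33443021  0.22114707] [ 8.23124025e-01  5.67861612e-01  5.11876025e-05 -1.64985671e-04]
blank 540 ((464.4440002441406, -336.6043395996094), (40.469764709472656, 9.629287719726562), 69.32891845703125) 0.11390021422985186
stand 3842 ((464.6422424316406, -336.6931457519531), (81.30569458007812, 70.56977844238281), 69.1781234741211) 0.03380784907271156
from [ 0.4665 -0.3346  0.2213] yaw -20.8 dy -0.2 tilt 0.0
{"rotation":[0,0,0.0005],"translation":[-0.0011, -0.0009, 0.0696],"hand":40}
{"rotation":[0,0,0.0005],"translation":[-0.0011, -0.0009, 0.0696],"hand":40}
{"rotation":[0,0,0.0005],"translation":[-0.0011, -0.0009, 0.0696],"hand":40}
{"rotation":[0,0,0.0005],"translation":[-0.0011, -0.0009, 0.0696],"hand":40}
```

View pics/w6.png

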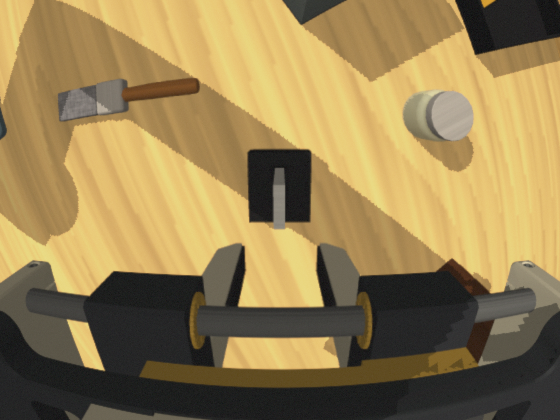

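The blank stands at (279,195) in the stand slot, and the fit gives (464.4, -336.6) with jaw yaw -20.7°. Descending to grip near the top.

```bash
python3 plan.py .4644 -.3364 .081 -20.7 4 40; python3 -m creep '[{"rotation":[0,0,0],"translation":[-0.0013,-0.0006,0.08],"hand":40},{"rotation":[0,0,0],"translation":[-0.0013,-0.0006,0.08],"hand":40},{"rotation":[0,0,0],"translation":[-0.0013,-0.0006,0.08],"hand":40},{"rotation":[0,0,0],"translation":[-0.001,-0.0006,0.04],"hand":40},{"rotation":[0,0,0],"translation":[0,0,0],"hand":40},{"rotation":[0,0,0],"translation":[0,0,0],"hand":40}]'; python3 plan.py .4644 -.3364 .081 -20.7 4 40; python3 wb.py w7
```

```text
from [ 0.4665 -0.3346  0.2213] yaw -20.8 dy 0.1 tilt 0.0
{"rotation":[0,0,-0.0003],"translation":[-0.0012, -0.0007, 0.0701],"hand":40}
{"rotation":[0,0,-0.0003],"translation":[-0.0012, -0.0007, 0.0701],"hand":40}
{"rotation":[0,0,-0.0003],"translation":[-0.0012, -0.0007, 0.0701],"hand":40}
{"rotation":[0,0,-0.0003],"translation":[-0.0012, -0.0007, 0.0701],"hand":40}
time: 13.68
position: [0.465, -0.3379, 0.0823]
tcp_rot: [0.823, 0.567, 0.0, 0.001]
contact_force: [0.4, -0.3, 0.2]
width: 0.0402
from [ 0.465  -0.3379  0.0823] yaw -20.86 dy 0.16 tilt 0.11
{"rotation":[0,0,-0.0004],"translation":[0.0006, -0.0005, 0.0007],"hand":40}
{"rotation":[0,0,-0.0004],"translation":[0.0006, -0.0005, 0.0007],"hand":40}
{"rotation":[0,0,-0.0004],"translation":[0.0006, -0.0005, 0.0007],"hand":40}
{"rotation":[0,0,-0.0004],"translation":[0.0006, -0.0005, 0.0007],"hand":40}
[ 0.46500733 -0.33785215  0.08234724] [8.23428263e-01 5.67419610e-01 1.56448190e-04 9.26300191e-04]
```

View pics/w7.png

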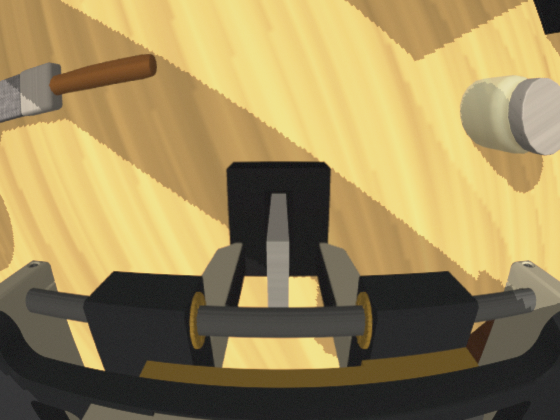

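The blank sits between the pads at (278,245). Closing the jaws, then a straight lift.

```bash
python3 -m creep '[{"rotation":[0,0,0],"translation":[0,0,0],"hand":0},{"rotation":[0,0,0],"translation":[0,0,0],"hand":0},{"rotation":[0,0,0],"translation":[0,0,0],"hand":0},{"rotation":[0,0,0],"translation":[0,0,0],"hand":0},{"rotation":[0,0,0],"translation":[0,0,0],"hand":0},{"rotation":[0,0,0],"translation":[0,0,0],"hand":0}]'; python3 plan.py .465 -.337 .26 -20.7 5 0
```

```text
time: 14.48
position: [0.4644, -0.3377, 0.0814]
tcp_rot: [0.824, 0.567, 0.0, 0.0]
contact_force: [0.3, 0.5, 1.8]
width: 0.01
from [ 0.4644 -0.3377  0.0814] yaw -20.89 dy 0.19 tilt 0.02
{"rotation":[0,0,-0.0004],"translation":[0.0003, 0.0001, -0.0715],"hand":0}
{"rotation":[0,0,-0.0004],"translation":[0.0003, 0.0001, -0.0715],"hand":0}
{"rotation":[0,0,-0.0004],"translation":[0.0003, 0.0001, -0.0715],"hand":0}
{"rotation":[0,0,-0.0004],"translation":[0.0003, 0.0001, -0.0715],"hand":0}
{"rotation":[0,0,-0.0004],"translation":[0.0003, 0.0001, -0.0715],"hand":0}
```

```bash
python3 -m creep '[{"rotation":[0,0,0],"translation":[0.0003,0,-0.04],"hand":0},{"rotation":[0,0,0],"translation":[0.0003,0,-0.09],"hand":0},{"rotation":[0,0,0],"translation":[0.0003,0,-0.11],"hand":0},{"rotation":[0,0,0],"translation":[0.0003,0,-0.11],"hand":0},{"rotation":[0,0,0],"translation":[0,0,0],"hand":0}]'; python3 plan.py .632 -.145 .26 12.7 6 0
```

```text
time: 15.1
position: [0.4662, -0.3387, 0.2611]
tcp_rot: [0.824, 0.567, 0.001, 0.005]
contact_force: [-0.0, -0.3, -1.7]
width: 0.01
from [ 0.4662 -0.3387  0.2611] yaw -20.88 dy 33.58 tilt 0.55
{"rotation":[0,0,-0.0622],"translation":[0.08, 0.0286, 0.0004],"hand":0}
{"rotation":[0,0,-0.0622],"translation":[0.0769, 0.0363, 0.0004],"hand":0}
{"rotation":[0,0,-0.0622],"translation":[0.073, 0.0436, 0.0004],"hand":0}
{"rotation":[0,0,-0.0622],"translation":[0.0684, 0.0505, 0.0004],"hand":0}
{"rotation":[0,0,-0.0622],"translation":[0.0631, 0.0569, 0.0004],"hand":0}
{"rotation":[0,0,-0.0622],"translation":[0.0572, 0.0628, 0.0004],"hand":0}
```

```bash
python3 -m creep '[{"rotation":[0,0,-0.0622],"translation":[0.08,0.0286,0],"hand":0},{"rotation":[0,0,-0.0622],"translation":[0.077,0.036,0],"hand":0},{"rotation":[0,0,-0.0622],"translation":[0.073,0.0436,0],"hand":0},{"rotation":[0,0,-0.0622],"translation":[0.068,0.0505,0],"hand":0},{"rotation":[0,0,-0.0622],"translation":[0.063,0.057,0],"hand":0},{"rotation":[0,0,-0.0622],"translation":[0.057,0.063,0],"hand":0},{"rotation":[0,0,0],"translation":[0,0,0],"hand":0},{"rotation":[0,0,0],"translation":[0,0,0],"hand":0}]'; python3 -m creep '[{"rotation":[0,0,0],"translation":[0,0,0],"hand":0},{"rotation":[0,0,0],"translation":[0,0,0],"hand":0},{"rotation":[0,0,0],"translation":[0,0,0],"hand":0}]' ;python3 wb.py w8; python3 - <<'E'
from h import *
a=np.load('w8.npz');W=a['W'];st={'position':a['pos'],'tcp_rot':a['q']}
m=(np.abs(W[...,2]-.119)<.006)&(np.hypot(W[...,0]-.614,W[...,1]+.062)<.13)
q=W[m]; print('hood',cv2.minAreaRect((q[:,:2]*1000).astype(np.float32)),np.median(q[:,2])); zt=np.median(q[:,2])
h=np.isfinite(W[...,2])&(W[...,2]<.1125)
M=T('wrist',st);o=M[:3,3]; t=(zt-o[2])/(W[...,2]-o[2]); Q=o+(W-o)*t[...,None]
h&=np.hypot(Q[...,0]-.614,Q[...,1]+.062)<.035
n,l,s,c=cv2.connectedComponentsWithStats(h.astype(np.uint8)); print(s[1:])
k=1+np.argmax(s[1:,4]); print('slot',cv2.minAreaRect((Q[l==k][:,:2]*1000).astype(np.float32)))
g=(np.abs(W[...,2]-(a['pos'][2]+.033))<.008)&(np.hypot(W[...,0]-a['pos'][0],W[...,1]-a['pos'][1])<.04)
L=R.from_quat(a['q']).inv().apply(W[g]-a['pos']); print('blank far edge',np.percentile(L[:,0],[50,90,99]),np.percentile(L[:,1],[1,50,99]))
E
```

```text
time: 16.1
position: [0.6295, -0.1435, 0.2544]
tcp_rot: [0.625, 0.781, -0.001, -0.001]
contact_force: [0.3, 0.1, -1.5]
width: 0.0096
time: 16.48
position: [0.63, -0.1442, 0.2563]
tcp_rot: [0.625, 0.781, 0.0, 0.0]
contact_force: [0.3, -0.3, 0.1]
width: 0.0101
[ 0.63000701 -0.14423124  0.25634341] [6.25046594e-01 7.80587427e-01 7.72825583e-06 1.56417027e-04]
hood ((613.6885986328125, -61.955055236816406), (161.01991271972656, 180.54815673828125), 12.740740776062012) 0.11868095520574423
[[277  86  14  44 577]]
slot ((613.7402954101562, -62.074134826660156), (11.888772964477539, 40.09778594970703), 12.762332916259766)
blank far edge [0.00722622 0.018897   0.02165361] [-0.01999261 -0.00099852  0.01839764]
```

View pics/w8.png

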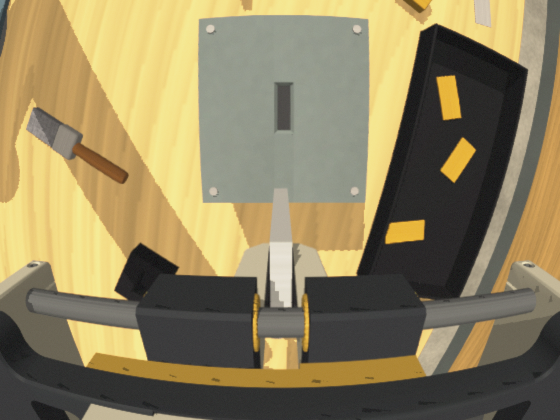

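The slot is open and clear at (284,107). The fit gives (613.7, -62.1) with yaw 12.75°, so I'll move above it with the foot about 15 mm clear.

```bash
python3 plan.py .6139 -.063 .211 12.75 3 0;  python3 -m creep '[{"rotation":[0,0,0],"translation":[0.055,-0.0017,0.01],"hand":0},{"rotation":[0,0,0],"translation":[0.055,-0.0017,0.02],"hand":0},{"rotation":[0,0,0],"translation":[0.055,-0.0017,0.03],"hand":0},{"rotation":[0,0,0],"translation":[0,0,0.03],"hand":0},{"rotation":[0,0,0],"translation":[0,0,0],"hand":0},{"rotation":[0,0,0],"translation":[0,0,0],"hand":0},{"rotation":[0,0,0],"translation":[0,0,0],"hand":0},{"rotation":[0,0,0],"translation":[0,0,0],"hand":0}]'; python3 plan.py .6139 -.063 .201 12.75 1 0
```

```text
from [ 0.6301 -0.1441  0.2564] yaw 12.64 dy 0.11 tilt 0.02
{"rotation":[0,0,-0.0004],"translation":[0.0551, 0.0013, 0.0302],"hand":0}
{"rotation":[0,0,-0.0004],"translation":[0.0551, 0.0013, 0.0302],"hand":0}
{"rotation":[0,0,-0.0004],"translation":[0.0551, 0.0014, 0.0302],"hand":0}
time: 17.52
position: [0.61, -0.0641, 0.2116]
tcp_rot: [0.625, 0.781, 0.0, 0.0]
contact_force: [-0.0, -0.7, -0.9]
width: 0.0098
from [ 0.61   -0.0641  0.2116] yaw 12.66 dy 0.09 tilt 0.05
{"rotation":[0,0,-0.0010],"translation":[0.0005, 0.0081, 0.0212],"hand":0}
```

```bash
python3 -m creep '[{"rotation":[0,0,-0.001],"translation":[0.0005,0.0081,0],"hand":0},{"rotation":[0,0,0],"translation":[0,0,0.01],"hand":0},{"rotation":[0,0,0],"translation":[0,0,0],"hand":0},{"rotation":[0,0,0],"translation":[0,0,0],"hand":0},{"rotation":[0,0,0],"translation":[0,0,0],"hand":0}]'; python3 plan.py .6139 -.063 .201 12.75 1 0; python3 - <<'E'
from h import *
t=[]
for n,c in [('scene',(100,260,180,320)),('side',(100,240,210,350))]:
    st,p,d=cam(n); np.savez(n+'9.npz',p=p); t.append(cv2.resize(p[c[0]:c[1],c[2]:c[3]],(400,400),interpolation=3))
cv2.imwrite('pics/s9.png',np.hstack(t))
E
```

```text
time: 18.15
position: [0.6136, -0.0624, 0.2062]
tcp_rot: [0.624, 0.781, 0.0, 0.0]
contact_force: [-0.4, -0.6, -0.8]
width: 0.0096
from [ 0.6136 -0.0624  0.2062] yaw 12.79 dy -0.04 tilt 0.01
{"rotation":[0,0,0.0005],"translation":[-0.0013, 0.0004, 0.0105],"hand":0}
```

View pics/s9.png

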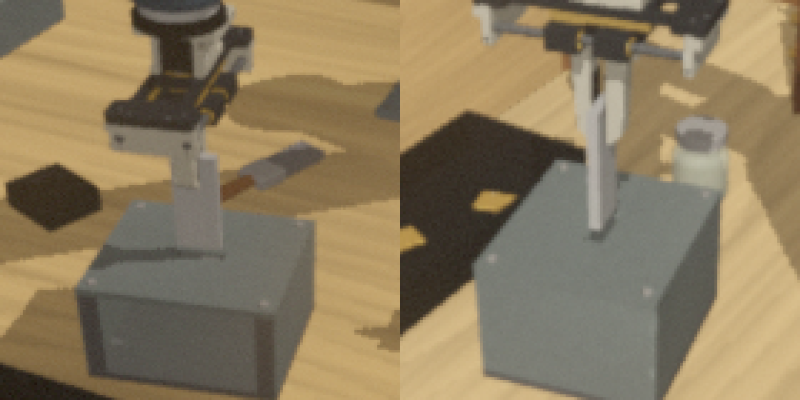

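Both views show the blank upright, with its foot just above the slot. Lowering slowly.

```bash
python3 -m creep '[{"rotation":[0,0,0],"translation":[-0.001,0.0003,0.008],"hand":0},{"rotation":[0,0,0],"translation":[0,0,0.008],"hand":0},{"rotation":[0,0,0],"translation":[0,0,0.008],"hand":0},{"rotation":[0,0,0],"translation":[0,0,0.008],"hand":0},{"rotation":[0,0,0],"translation":[0,0,0.008],"hand":0},{"rotation":[0,0,0],"translation":[0,0,0],"hand":0},{"rotation":[0,0,0],"translation":[0,0,0],"hand":0}]'; python3 plan.py .6139 -.063 .1514 12.75 1 0
```

```text
time: 19.12
position: [0.6138, -0.0629, 0.1862]
tcp_rot: [0.624, 0.781, -0.0, -0.0]
contact_force: [0.3, 0.1, -1.4]
width: 0.0096
from [ 0.6138 -0.0629  0.1862] yaw 12.79 dy -0.04 tilt 0.0
{"rotation":[0,0,0.0004],"translation":[-0.0002, 0.0001, 0.0696],"hand":0}
```

The foot is about 10 mm inside with no reaction. Going on another 35 mm.

```bash
python3 -m creep '[{"rotation":[0,0,0],"translation":[0,0,0.012],"hand":0},{"rotation":[0,0,0],"translation":[0,0,0.014],"hand":0},{"rotation":[0,0,0],"translation":[0,0,0.014],"hand":0},{"rotation":[0,0,0],"translation":[0,0,0.014],"hand":0},{"rotation":[0,0,0],"translation":[0,0,0.01],"hand":0},{"rotation":[0,0,0],"translation":[0,0,0.005],"hand":0},{"rotation":[0,0,0],"translation":[0,0,0],"hand":0},{"rotation":[0,0,0],"translation":[0,0,0],"hand":0}]'; python3 -m creep '[{"rotation":[0,0,0],"translation":[0,0,0],"hand":0},{"rotation":[0,0,0],"translation":[0,0,0],"hand":0},{"rotation":[0,0,0],"translation":[0,0,0],"hand":0},{"rotation":[0,0,0],"translation":[0,0,0],"hand":0}]'; python3 wb.py w10; python3 - <<'E'
from h import *
a=np.load('w10.npz');W=a['W']
L=R.from_quat(a['q']).inv().apply((W-a['pos']).reshape(-1,3)).reshape(W.shape)
g=(np.abs(W[...,2]-.185)<.012)&(np.hypot(W[...,0]-.614,W[...,1]+.062)<.03)&(np.abs(L[...,1])<.006); print('blank top',np.percentile(W[g][:,2],[10,50,90]),'far edge',np.percentile(L[g][:,0],99))
print(np.round(ctrl.state()['dq'],4))
t=[]
for n in ['scene','side']:
    st,p,d=cam(n); t.append(cv2.resize(p,(400,300))); V=cloud(n,d)
    m=(np.abs(V[...,2]-.105)<.005)&(np.hypot(V[...,0]-.4885,V[...,1]-.176)<.045); print(n,m.sum(),np.median(V[m],0))
    m=(np.abs(V[...,2]-.185)<.008)&(np.hypot(V[...,0]-.614,V[...,1]+.06)<.028); print(n,'blank top',m.sum(),np.nanmax(V[m][:,2]) if m.any() else 0)
cv2.imwrite('pics/s10.png',np.hstack(t))
E
```

```text
time: 20.12
position: [0.6138, -0.0629, 0.1518]
tcp_rot: [0.624, 0.781, -0.0, 0.0]
contact_force: [1.6, -0.5, -0.7]
width: 0.0101
time: 20.62
position: [0.6138, -0.0629, 0.1517]
tcp_rot: [0.624, 0.781, 0.0, 0.0]
contact_force: [-0.4, 0.3, -0.7]
width: 0.0101
[ 0.61382701 -0.06292283  0.15174828] [6.23957439e-01 7.81458324e-01 1.16067656e-05 4.60546906e-05]
blank top [0.18194855 0.18425379 0.18529167] far edge 0.021772613908368123
[-0.0009 -0.0014 -0.0008 -0.0011  0.0004 -0.0015]
scene 86 [0.49160057 0.17938947 0.10403749]
scene blank top 64 0.19111220642216664
side 164 [0.48634578 0.18003198 0.10658273]
side blank top 132 0.19295789802333763
```

View pics/s10.png

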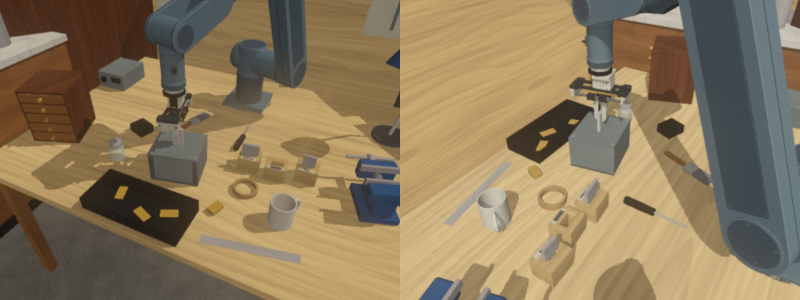

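View pics/w10.png

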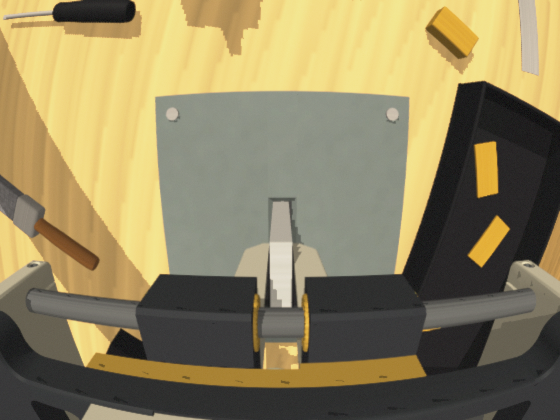

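The blank is held in the slot at (281,200–280) with even gaps. Its top is at about 0.185, so the foot is about 45 mm down, and the contact force is close to zero. In the side view the gauge is still in its block. Handing in.

```bash
python3 -c "
from station import ctrl; print(ctrl.close_job()); s=ctrl.state(); print(s['time'],s['contact_force'],s['width'])"
```

```text
the job is handed in; nothing more can be done
None
the job is handed in; nothing more can be done
```

The job is handed in: the gauge is back in its own block and released, and the blank is held through the hood's slot at about the right depth. No verdict was reported.

- **Gauge:** I lifted it out of the hood and lowered it into the 12 × 42 mm block until it seated, with an upward reaction of 14 N and no further travel. After release, the wrist camera put its centre within about 1.5 mm of the slot centre. Its top was where a fully home gauge should be.
- **Blank:** I took it from the feed stand and lowered it through the hood's slot without any noticeable reaction. At hand-in its foot was about 44–45 mm below the hood's top. The tool was vertical and still, the fingers were closed on 10 mm, and the outside force was under 1 N. The job took about 20.8 s of the 64 s allowed.
- **Other things:** nothing else on the bench was touched, and the last pictures show it all in place.
- **Disagreement between checks:** the scene and side cameras read y about 3–6 mm higher than the wrist camera, and differ by up to about 6 mm in x. I used the wrist camera throughout, and both insertions went in freely on its readings.

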